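# Find the rattling parts case and hold it out

## Robot

A 6-joint arm with a two-finger parallel gripper is mounted at the origin on a cart in front of the work surface, level with it; the furniture and walls round the work are solid. World frame = base frame: x ahead of the robot, y to its left, z up, the work surface at z = 0. Lengths are in m, angles in degrees, forces in N, time in s.
With the tool pointing down it reaches from about 0.4 to 0.825 m from the base axis. Payload 7 kg.
Tool frame: the origin (TCP) lies between the finger pads; the fingertips stand 22 mm ahead of it and the grasp point (between the pads) lies 3 mm ahead of it; z points along the fingers, y is the line along which they close (so a half turn about z gives the same grasp; the last joint's range is limited). The gripper opens to 88 mm and grips with 3 to 60 N. Pads are 19 mm wide; open, the fingers measure 130 mm over their backs; the gripper's body (78 mm by 193 mm) begins 47 mm behind the grasp point.
Start: joints at [85.72, 20.546, 0.682, 0, -70.136, -16.507], TCP at [0.24, 0.631, 0.249] pointing down, gripper open.
Joint ranges: [-176.03, 176.03], [-82.01, 121.73], [-58.28, 71.71], [-173.87, 95.51], [-174.79, -0.11], [-173.66, 173.66]. Speed limits (degrees/s): [136.94, 136.94, 172.46, 180, 180, 180].

## Interface

Orientations are given as [roll, pitch, yaw] about the fixed x, y, z axes, in that order (R = Rz(yaw) Ry(pitch) Rx(roll)).
In Python, from plant import ctrl gives the robot as it stands.
- The arm moves only by the tool apply_moves, never from a script. Its argument "targets" is a list of rows, each an object with "travel": the shift along the tool's x, y, z in mm, a list of three; "roll": the turn about the tool's z in degrees; "jaw": the finger opening in mm, from 0 to 87.6. In form: [{"travel": [tx, ty, tz], "roll": roll, "jaw": jaw}, ...]. A call has 1 to 10 rows; each row shifts and turns the commanded pose from where the row before left it, along the tool's axes as they then stand; what a row does not reach is not made up. A row lasts 1/10 s, in which the tool goes at most 50 mm and 8.59 degrees, less where a joint would pass 70% of its speed; a pose out of reach is approached as far as the arm can. A call with a gripper value outside its range is refused whole. The fingers move at their own pace and stop on an object; the grip force is fixed at half the most. Time passes only in rows, so rows that do not move let the fingers close. It gives the time, the measured TCP pose, the force, the opening and the grip force at its end, in the units of the state.
- ctrl.get_obs(): the state, without advancing time (a new reading comes with each control period).
- ctrl.snapshot(name): name is "scene" or "side" or "wrist"; returns the picture (384x512x3 uint8, red, green, blue); there is no depth.
- ctrl.calibration(name): a dict with "K" (3x3 intrinsics, pixels), "extrinsics" (4x4, takes a point from camera to world coordinates); the wrist camera has in their place "hand_eye" (4x4, takes a point from camera to tool coordinates, whose origin is the TCP and whose axes are the flange's). Camera axes: x right, y down, z forward; pixel columns grow to the right and rows downward; lengths in m; the calibration is good to about 2 mm. A picture is of the moment at which its call begins: read the wrist's pose just before it. calibration takes no time and is no camera call.
- ctrl.close_job(): hands the job in; it is judged then, once.
The state is a dict: "clock": time; "joint_pos": joint angles; "qvel": joint speeds; "tau": joint torques, N m; "tool_pos": TCP position; "orientation": TCP orientation; "force": force on the tool from outside, world axes, zero at the start; "moment": the same for the moment, N m; "opening": finger opening in m; "gripper_force": force on a finger pad.
Only numpy, scipy, OpenCV 4.12 (cv2) and the standard library are available. Lean on these libraries where they do the work, as an engineer would, in place of code of your own. Each camera call takes 0.05 s, during which the arm holds its last target. There are 200 camera calls.

## Task

One of the three parts cases in the tray has its turnbutton undone: first turn that button fully along the case, over the lid, so that all three are secured. Then take the cases out one after another and shake or rock each end to end until you find the one whose part knocks about loose inside; set any case that does not rattle back in its own slot, turnbutton toward the robot. Hold the rattling case out to the workmate on the far side of the table, beyond the tray and at least 15 cm above the table, level and still, and finish while holding it; keep the lids shut and leave the other things on the table alone.

Things in the scene. Friction and masses are not known exactly. Their poses are not given: they have to be found in the camera images.
- tray: fixed grey tray, 170 (x) x 316 (y) x 14 mm; origin under its centre, x away from the robot. Floor 4 mm thick. Three slots with centres at tray y -100, 0, 100 mm, x 0; each takes one case lying along x: opening 136 x 58 mm between ribs and end stops whose tops are 14 mm above the table; no side ribs over the middle 58 mm of the length, so fingers can reach down there
- case_1: parts case (all three alike): black base, red lid, 130 (x) x 52 (y) x 54 mm, 74 mm to the top of its aluminium turnbutton; about 0.48 kg. Origin: centre of the underside, z up, x from the turnbutton end to the hinge end. Starts in a slot, parallel to the tray, turnbutton end toward the robot. Grip it across y near mid length (within 20 mm), 20 to 40 mm above its underside
- case_2: second case, shaped like case_1. Inside each case is either a part held tight in a moulded insert (shifts under 1 mm) or, in one of the three, a loose brass bush of 0.25 kg (+-20 %) that slides easily (friction about 0.15) 70 mm from end to end along the case's x. Which case has it changes from run to run
- case_3: third case, shaped like case_1. The cases' weights vary by some 20 %, so weight does not tell which one rattles: the knocks when it is shaken, or the shift of its balance (about 0.17 N m) when it is rocked about y one way and then the other, do
- button_1 (a joint): case_1's turnbutton, on an upright pivot 55 mm from the case's origin toward its -x. 0 = undone: lies along the case's y, clear of the lid; turns clockwise seen from above as the value grows; 1.57 = secured: lies along the case's x, one end over the lid (stop at 1.58). Stays where left, friction 0.04 N m. One of the three starts undone (0.05 to 0.35), the others secured
- button_1_fin (a point): middle of the thumb fin of case_1's turnbutton, on the pivot axis, 66.5 mm above the case's underside; the point's y axis runs along the fin. Fin 9 mm thick, 32 mm long, from 6 mm below this point (where its 15 x 40 mm plate begins, just over the lid) to 5.5 mm above it
- lid_1 (a joint): lid of case_1: 0 = shut (as at the start), grows as it opens; hinged at the end away from the turnbutton; a secured turnbutton holds it shut (play 0.03 rad)
- button_2 (a joint): case_2's turnbutton, on an upright pivot 55 mm from the case's origin toward its -x. 0 = undone: lies along the case's y, clear of the lid; turns clockwise seen from above as the value grows; 1.57 = secured: lies along the case's x, one end over the lid (stop at 1.58). Stays where left, friction 0.04 N m. One of the three starts undone (0.05 to 0.35), the others secured
- button_2_fin (a point): middle of the thumb fin of case_2's turnbutton, on the pivot axis, 66.5 mm above the case's underside; the point's y axis runs along the fin. Fin 9 mm thick, 32 mm long, from 6 mm below this point (where its 15 x 40 mm plate begins, just over the lid) to 5.5 mm above it
- lid_2 (a joint): lid of case_2: 0 = shut (as at the start), grows as it opens; hinged at the end away from the turnbutton; a secured turnbutton holds it shut (play 0.03 rad)
- button_3 (a joint): case_3's turnbutton, on an upright pivot 55 mm from the case's origin toward its -x. 0 = undone: lies along the case's y, clear of the lid; turns clockwise seen from above as the value grows; 1.57 = secured: lies along the case's x, one end over the lid (stop at 1.58). Stays where left, friction 0.04 N m. One of the three starts undone (0.05 to 0.35), the others secured
- button_3_fin (a point): middle of the thumb fin of case_3's turnbutton, on the pivot axis, 66.5 mm above the case's underside; the point's y axis runs along the fin. Fin 9 mm thick, 32 mm long, from 6 mm below this point (where its 15 x 40 mm plate begins, just over the lid) to 5.5 mm above it
- lid_3 (a joint): lid of case_3: 0 = shut (as at the start), grows as it opens; hinged at the end away from the turnbutton; a secured turnbutton holds it shut (play 0.03 rad)
- primer_can: bystander, to be left alone: purple and white primer tin, 66 mm across, 84 mm high; origin under its middle
- tape_measure: bystander, to be left alone: yellow tape measure, 39 x 81 x 68 mm; origin under its middle
- screwdriver_ph: bystander, to be left alone: yellow-handled screwdriver lying, 185 mm; origin under its middle
- pliers_blue: bystander, to be left alone: blue-handled pliers lying, 182 x 58 x 14 mm; origin under its middle
- thread_tape_0: bystander, to be left alone: red and white roll of thread tape, 49 mm across; origin under its middle
- pvc_coupling_0: bystander, to be left alone: white PVC coupling, 41 mm across, 44 mm high; origin under its middle
- copper_coupling_0: bystander, to be left alone: copper coupling, 24 mm across, 36 mm high; origin under its middle

How it is judged (in metres and radians):
On the way, in this order (a step that is already met when the one before it is completed fails the run):
1. the undone turnbutton has been turned to lie along its case over the lid, so that all three are secured (each within 0.27 rad of fully along), with all cases still in their slots (value of joint each of button_1, button_2, button_3 above 1.3 rad and distance of each of case_1, case_2, case_3 from where it was at the start of the episode below 0.012 m), for 0.2 s.
2. the case with the loose part has been shaken or rocked in the air until the part has run to one end of it ((((distance between bush_c0 and case_1 below 0.07 m and height (world z) of case_1 above 0.02 m and x of bush_c0 in the frame of case_1 above 0.034 m) or (distance between bush_c0 and case_2 below 0.07 m and height (world z) of case_2 above 0.02 m and x of bush_c0 in the frame of case_2 above 0.034 m) or (distance between bush_c0 and case_3 below 0.07 m and height (world z) of case_3 above 0.02 m and x of bush_c0 in the frame of case_3 above 0.034 m)) or ((distance between bush_c0 and case_1 below 0.07 m and height (world z) of case_1 above 0.02 m and x of bush_c0 in the frame of case_1 below -0.016 m) or (distance between bush_c0 and case_2 below 0.07 m and height (world z) of case_2 above 0.02 m and x of bush_c0 in the frame of case_2 below -0.016 m) or (distance between bush_c0 and case_3 below 0.07 m and height (world z) of case_3 above 0.02 m and x of bush_c0 in the frame of case_3 below -0.016 m)))), for 0.02 s.
At the end, for the whole second after the job is handed in: rattling case gripped, centre over 0.10 m beyond the tray's centre (tray x), underside over 0.12 m up, tilt under 0.2 rad, under 0.03 m/s; other two untouched, level (0.05 rad), within 12 mm of where they started, in line (0.12 rad), button to the robot; buttons over 1.3, lids under 0.06 rad (value of joint each of button_1, button_2, button_3 above 1.3 rad and value of joint each of lid_1, lid_2, lid_3 below 0.06 rad and ((distance between bush_c0 and case_1 below 0.07 m and x of case_1 in the frame of tray above 0.1 m and height (world z) of case_1 above 0.12 m and angle between case_1's own z axis and vertical below 0.2 rad and linear speed of case_1 below 0.03 m/s and contact force between case_1 and the fingers above 1 N and distance of each of case_2, case_3 from where it was at the start of the episode below 0.012 m and angle between each of case_2, case_3's own z axis and vertical below 0.05 rad and linear speed of each of case_2, case_3 below 0.02 m/s and angle between the x axis of each of case_2, case_3 and the x axis of tray, either way round below 0.12 rad and x of each of button_2_fin, button_3_fin in the frame of tray below -0.03 m and contact force between each of case_2, case_3 and the fingers below 0.2 N) or (distance between bush_c0 and case_2 below 0.07 m and x of case_2 in the frame of tray above 0.1 m and height (world z) of case_2 above 0.12 m and angle between case_2's own z axis and vertical below 0.2 rad and linear speed of case_2 below 0.03 m/s and contact force between case_2 and the fingers above 1 N and distance of each of case_1, case_3 from where it was at the start of the episode below 0.012 m and angle between each of case_1, case_3's own z axis and vertical below 0.05 rad and linear speed of each of case_1, case_3 below 0.02 m/s and angle between the x axis of each of case_1, case_3 and the x axis of tray, either way round below 0.12 rad and x of each of button_1_fin, button_3_fin in the frame of tray below -0.03 m and contact force between each of case_1, case_3 and the fingers below 0.2 N) or (distance between bush_c0 and case_3 below 0.07 m and x of case_3 in the frame of tray above 0.1 m and height (world z) of case_3 above 0.12 m and angle between case_3's own z axis and vertical below 0.2 rad and linear speed of case_3 below 0.03 m/s and contact force between case_3 and the fingers above 1 N and distance of each of case_1, case_2 from where it was at the start of the episode below 0.012 m and angle between each of case_1, case_2's own z axis and vertical below 0.05 rad and linear speed of each of case_1, case_2 below 0.02 m/s and angle between the x axis of each of case_1, case_2 and the x axis of tray, either way round below 0.12 rad and x of each of button_1_fin, button_2_fin in the frame of tray below -0.03 m and contact force between each of case_1, case_2 and the fingers below 0.2 N))); the arm keeps its last pose, push and grip.
It fails at once if a case is lifted out while its turnbutton is undone (under 1.2) ((height (world z) of case_1 above 0.016 m and value of joint button_1 below 1.2 rad) or (height (world z) of case_2 above 0.016 m and value of joint button_2 below 1.2 rad) or (height (world z) of case_3 above 0.016 m and value of joint button_3 below 1.2 rad)).
It fails at once if a lid comes open (over 0.2 rad) (value of joint any of lid_1, lid_2, lid_3 above 0.2 rad).
It fails at once if a case is turned on its side (over 1.3 rad) or thrown (over 2 m/s) (angle between any of case_1, case_2, case_3's own z axis and vertical above 1.3 rad or linear speed of any of case_1, case_2, case_3 above 2 m/s).
It fails at once if another thing on the table is knocked out of its place (more than 30 mm) (distance of any of primer_can, tape_measure, screwdriver_ph, pliers_blue, thread_tape_0, pvc_coupling_0, copper_coupling_0 from where it was at the start of the episode above 0.03 m).
It also fails if it takes over 72 s, if anything falls off the work surface, if the arm or the gripper's body presses on something with over 40 N, if the wrist force passes 120 N, or if a joint passes its speed limit or range.

## Working session

There is one attempt and no reset: what is moved stays moved. The work goes in short steps, Python scripts to look and compute and a tool call to move; the robot and the scene stay as the last step left them, time stands still between calls to the robot, and variables do not carry over. Pictures are saved under pics/ and viewed, at most 10 in all, crops included, and the job is handed in when it is done.

Besides the shell and the picture viewer there is one more tool, called after "Call:" as a command line: name --argument value ..., lists and objects as JSON in quotes. apply_moves: Moves the arm, as the interface text tells. Its arguments: {"type":"object","properties":{"targets":{"type":"array","items":{"type":"object","properties":{"travel":{"type":"array","items":{"type":"number"}},"roll":{"type":"number"},"jaw":{"type":"number"}}}}},"required":["targets"]}

```bash
mkdir -p pics; ls
python3 - <<'E'
from plant import ctrl
import cv2,numpy as np
o=ctrl.get_obs();print({k:np.round(v,3) for k,v in o.items()})
a=ctrl.snapshot("scene");b=ctrl.snapshot("side")
cv2.imwrite("pics/scene.png",a[...,::-1]);cv2.imwrite("pics/side.png",b[...,::-1])
cv2.imwrite("pics/a.png",np.vstack([a,b])[...,::-1][:, :])
for n in("scene","side","wrist"):print(n,{k:np.round(v,3).tolist() for k,v in ctrl.calibration(n).items()})
E
```

```text
pics
{'clock': np.float64(0.0), 'joint_pos': array([ 8.5718e+01,  2.0591e+01,  6.3100e-01, -1.9000e-02, -7.0137e+01,
       -1.6507e+01]), 'qvel': array([-0.011, -0.052,  0.05 ,  0.039,  0.059, -0.067]), 'tau': array([-1.0000e-03, -5.8272e+01,  2.9304e+01,  6.9970e+00,  7.0000e-03,
       -0.0000e+00]), 'tool_pos': array([0.239, 0.631, 0.248]), 'orientation': array([ 1.79902e+02, -1.00000e-02, -2.07950e+01]), 'force': array([ 0.511, -0.715, -0.775]), 'moment': array([-0.003,  0.019, -0.007]), 'gripper_force': np.float64(0.0), 'opening': np.float64(0.087)}
scene {'K': [[361.582, 0.0, 253.317], [0.0, 361.582, 185.068], [0.0, 0.0, 1.0]], 'extrinsics': [[0.503, -0.514, 0.695, -0.153], [-0.864, -0.284, 0.415, -0.305], [-0.016, -0.809, -0.587, 0.686], [0.0, 0.0, 0.0, 1.0]]}
side {'K': [[404.267, 0.0, 249.709], [0.0, 404.267, 193.426], [0.0, 0.0, 1.0]], 'extrinsics': [[-0.481, -0.358, 0.801, -0.371], [-0.877, 0.201, -0.437, 0.623], [-0.005, -0.912, -0.41, 0.563], [0.0, 0.0, 0.0, 1.0]]}
wrist {'K': [[318.547, 0.0, 253.561], [0.0, 318.547, 192.677], [0.0, 0.0, 1.0]], 'hand_eye': [[-0.001, -0.962, -0.273, 0.073], [1.0, -0.001, -0.0, 0.002], [-0.0, -0.273, 0.962, -0.136], [0.0, 0.0, 0.0, 1.0]]}
```

View pics/scene.png

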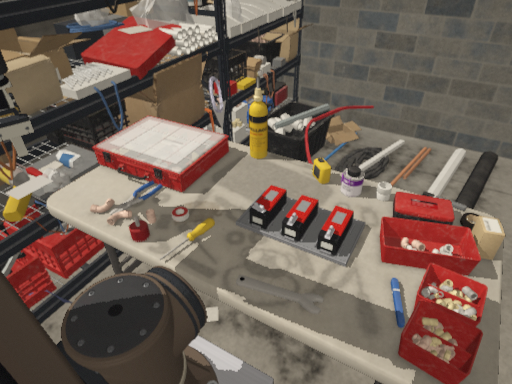

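View pics/side.png

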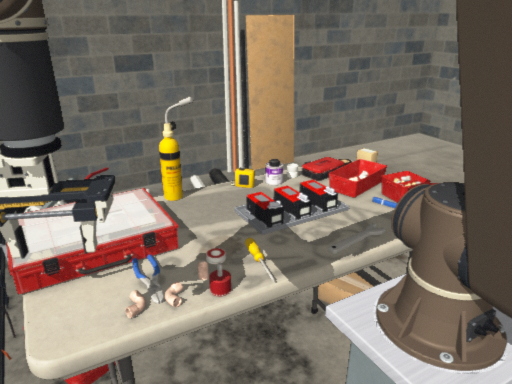

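The scene shows three red-lidded cases in the tray at about (268,205), (300,215) and (336,230). A tall yellow bottle stands at (258,125), and the tape measure (321,172) and primer tin (352,181) are behind the tray.

```bash
cat > h.py <<'E'
import cv2,numpy as np
from plant import ctrl
from scipy.spatial.transform import Rotation as R
def cam(n,o=None):
    c=ctrl.calibration(n);K=np.array(c["K"])
    if n!="wrist":return K,np.array(c["extrinsics"])
    T=np.eye(4);T[:3,:3]=R.from_euler("xyz",o["orientation"],degrees=True).as_matrix();T[:3,3]=o["tool_pos"]
    return K,T@np.array(c["hand_eye"])
def cast(K,E,uv,z):
    uv=np.atleast_2d(uv).astype(float);d=np.c_[uv,np.ones(len(uv))]@np.linalg.inv(K).T@E[:3,:3].T
    p=E[:3,3];return p+d*((z-p[2])/d[:,2])[:,None]
E
python3 - <<'E'
from h import *
for n,roi in(("scene",(240,180,365,265)),("side",(236,175,350,230))):
    im=cv2.imread(f"pics/{n}.png");hsv=cv2.cvtColor(im,cv2.COLOR_BGR2HSV)
    m=cv2.inRange(hsv,(0,150,60),(8,255,255))|cv2.inRange(hsv,(172,150,60),(180,255,255))
    x0,y0,x1,y1=roi;k=np.zeros_like(m);k[y0:y1,x0:x1]=m[y0:y1,x0:x1]
    K,E=cam(n)
    N,l,s,c=cv2.connectedComponentsWithStats(k)
    for i in range(1,N):
        if s[i,4]>40:print(n,s[i],c[i].round(),cast(K,E,c[i],.055).round(3))
    cr=cv2.resize(im[y0-20:y1+20,x0-20:x1+20],None,fx=4,fy=4,interpolation=cv2.INTER_CUBIC)
    cv2.imwrite(f"pics/{n}_c.png",cr)
K,E=cam("scene")
print(cast(K,E,[[321,183],[352,193],[384,199],[258,155]],0).round(3))
E
```

```text
scene [257 185  29  27 297] [271. 198.] [[0.565 0.066 0.055]]
scene [286 195  32  29 335] [303. 209.] [[ 0.563 -0.032  0.055]]
scene [322 206  31  31 381] [338. 221.] [[ 0.563 -0.131  0.055]]
side [328 175  22  21 353] [340. 183.] [[ 0.546 -0.211  0.055]]
side [301 179  25  17 173] [314. 187.] [[ 0.563 -0.119  0.055]]
side [275 186  24  17 176] [287. 194.] [[ 0.563 -0.018  0.055]]
side [247 192  28  18 186] [260. 200.] [[0.566 0.078 0.055]]
[[ 0.774 -0.007  0.   ]
 [ 0.771 -0.111  0.   ]
 [ 0.788 -0.204  0.   ]
 [ 0.828  0.258  0.   ]]
```

View pics/scene_c.png

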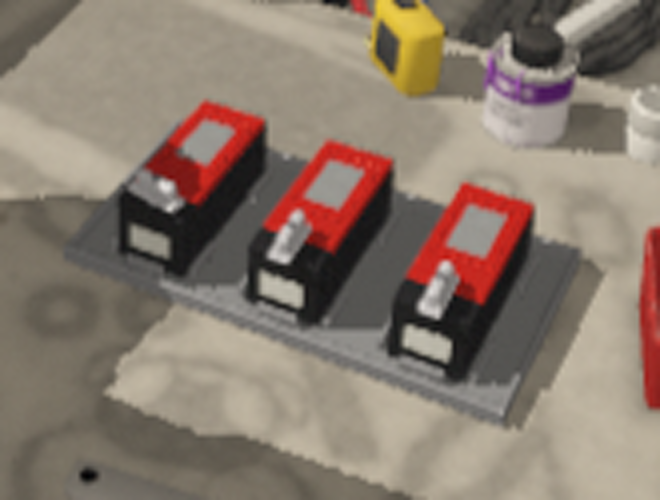

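The scene crop shows that the left case (y≈0.07) has its button crosswise, so it is the undone one. The other two are secured. I'll move above the tray with the tool squared to it.

Call:
apply_moves --targets '[{"travel": [0,0,0],"roll": -7,"jaw": 87},{"travel": [0,0,0],"roll": -7,"jaw": 87},{"travel": [0,0,0],"roll": -6.8,"jaw": 87},{"travel": [19.4,44.1,0],"roll": 0,"jaw": 87},{"travel": [19.4,44.1,0],"roll": 0,"jaw": 87},{"travel": [19.4,44.1,0],"roll": 0,"jaw": 87},{"travel": [19.4,44.1,0],"roll": 0,"jaw": 87},{"travel": [19.4,44.1,0],"roll": 0,"jaw": 87},{"travel": [19.4,44.1,0],"roll": 0,"jaw": 87},{"travel": [19.4,44.1,0],"roll": 0,"jaw": 87}]'

```text
clock: 1.1
tool_pos: [0.3756, 0.3203, 0.2484]
orientation: [180.0, 0.0, 0.0]
force: [1.7, -0.2, 0.7]
opening: 0.0868
gripper_force: 0.0
```

Call:
apply_moves --targets '[{"travel": [19.4,44.1,0],"roll": 0,"jaw": 87},{"travel": [19.4,44.1,0],"roll": 0,"jaw": 87},{"travel": [19.4,44.1,0],"roll": 0,"jaw": 87},{"travel": [19.4,44.1,0],"roll": 0,"jaw": 87},{"travel": [19.4,44.1,0],"roll": 0,"jaw": 87},{"travel": [19.4,44.1,0],"roll": 0,"jaw": 87},{"travel": [19.4,44.1,0],"roll": 0,"jaw": 87},{"travel": [19.4,44.1,0],"roll": 0,"jaw": 87},{"travel": [0,0,0],"roll": 0,"jaw": 87},{"travel": [0,0,0],"roll": 0,"jaw": 87}]'

```text
clock: 2.1
tool_pos: [0.5305, -0.0317, 0.2478]
orientation: [180.0, 0.1, -0.2]
force: [0.2, -0.3, -0.2]
opening: 0.0869
gripper_force: 0.0
```

Run:
```python
from h import *
o=ctrl.get_obs();im=ctrl.snapshot("wrist")[...,::-1];cv2.imwrite("pics/w1.png",im)
import pickle;pickle.dump(o,open("o1.pkl","wb"));print(o["clock"],o["tool_pos"],o["orientation"],o["joint_pos"])
```

```text
2.1 [ 0.53052977 -0.0317322   0.24783427] [ 1.79988358e+02  8.05848006e-02 -1.71863007e-01] [ 1.77215377e+01  7.08392123e+00 -1.73665521e+01 -1.50190551e-02
 -6.56297911e+01  7.21128144e+01]
```

View pics/w1.png

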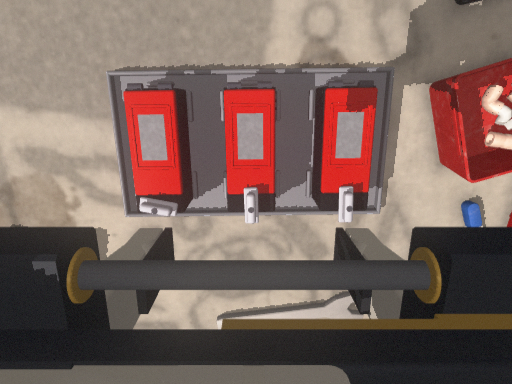

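The wrist view shows the tray corners at about (109,72), (391,70), (380,213) and (125,215). The lids are at x≈155, 250 and 345. The undone button is at (158,208), lying nearly crosswise. The secured ones are at (251,204) and (346,203).

Run:
```python
from h import *
import pickle;o=pickle.load(open("o1.pkl","rb"));K,E=cam("wrist",o)
im=cv2.imread("pics/w1.png");hsv=cv2.cvtColor(im,cv2.COLOR_BGR2HSV)
m=cv2.inRange(hsv,(0,150,70),(8,255,255))|cv2.inRange(hsv,(172,150,70),(180,255,255))
for x0 in(115,215,312):
    k=np.zeros_like(m);k[80:200,x0:x0+72]=m[80:200,x0:x0+72]
    c=max(cv2.findContours(k,0,2)[0],key=cv2.contourArea)[:,0]
    w=cast(K,E,c,.058)[:,:2]*1000
    r=cv2.minAreaRect(w.astype(np.float32));print("lid",np.round(r[0]),np.round(r[1]),round(r[2],1),"minmax",w.min(0).round(),w.max(0).round())
b=cv2.inRange(hsv,(0,0,165),(180,60,255))
for x0 in(130,235,330):
    k=np.zeros_like(b);k[183:226,x0:x0+52]=b[183:226,x0:x0+52]
    N,l,s,c=cv2.connectedComponentsWithStats(k);i=1+s[1:,4].argmax()
    p=np.argwhere(l==i)[:,::-1];w=cast(K,E,p,.070)[:,:2]*1000
    r=cv2.minAreaRect(w.astype(np.float32));print("btn",s[i],w.mean(0).round(),np.round(r[0]),np.round(r[1]),round(r[2],1))
print("tray",cast(K,E,[[109,72],[391,70],[380,213],[125,215]],.014).round(3))
```

```text
lid [562.  68.] [106.  51.] 0.5 minmax [508.  42.] [615.  94.]
lid [562. -29.] [106.  51.] 0.1 minmax [509. -55.] [616.  -4.]
lid [ 563. -129.] [107.  51.] 0.5 minmax [ 510. -155.] [ 617. -103.]
btn [130 208  52  18 577] [485.  69.] [488.  70.] [54. 19.] 89.8
btn [235 188  47  38 650] [491. -33.] [499. -38.] [49. 40.] 89.8
btn [330 187  24  39 545] [ 496. -125.] [ 499. -124.] [42. 24.] 3.5
tray [[ 0.635  0.124  0.014]
 [ 0.636 -0.183  0.014]
 [ 0.471 -0.188  0.014]
 [ 0.47   0.125  0.014]]
```

Tray centre is about (0.553, -0.031) and parallel to the axes. Case centres are at y = 0.069, -0.030 and -0.130. The left pivot is at (0.498, 0.069), with its button turned about 15°. Next: go over it, yaw +75°, and descend.

Call:
apply_moves --targets '[{"travel": [-11,-33.6,0],"roll": 0,"jaw": 40},{"travel": [-11,-33.6,0],"roll": 0,"jaw": 40},{"travel": [-10.5,-33.6,0],"roll": 0,"jaw": 40},{"travel": [0,0,0],"roll": -8.3,"jaw": 40},{"travel": [0,0,0],"roll": -8.3,"jaw": 40},{"travel": [0,0,0],"roll": -8.3,"jaw": 40},{"travel": [0,0,0],"roll": -8.3,"jaw": 40},{"travel": [0,0,0],"roll": -8.3,"jaw": 40},{"travel": [0,0,0],"roll": -8.3,"jaw": 40},{"travel": [0,0,0],"roll": -8.3,"jaw": 40}]'

```text
clock: 3.15
tool_pos: [0.4974, 0.0719, 0.2487]
orientation: [180.0, -0.0, 58.6]
force: [0.2, -0.1, 0.1]
opening: 0.0402
gripper_force: 0.0
```

Call:
apply_moves --targets '[{"travel": [0,0,0],"roll": -8.3,"jaw": 40},{"travel": [0,0,0],"roll": -8.3,"jaw": 40},{"travel": [0,0,40],"roll": 0,"jaw": 40},{"travel": [0,0,30],"roll": 0,"jaw": 40},{"travel": [0,0,0],"roll": 0,"jaw": 40},{"travel": [0,0,0],"roll": 0,"jaw": 40}]'

```text
clock: 3.75
tool_pos: [0.4981, 0.0713, 0.1793]
orientation: [180.0, 0.0, 74.8]
force: [-0.8, 0.2, -0.0]
opening: 0.04
gripper_force: 0.0
```

Run:
```python
from h import *
o=ctrl.get_obs();im=ctrl.snapshot("wrist")[...,::-1];cv2.imwrite("pics/w2.png",im)
print(o["clock"],o["tool_pos"],o["orientation"],o["joint_pos"],o["opening"])
```

```text
3.75 [0.49806645 0.0712945  0.17930651] [1.79995555e+02 4.00302894e-02 7.48394781e+01] [ 3.05782012e+01  7.74784201e+00 -2.63152219e+01  3.75560453e-02
 -5.59625079e+01  1.34240250e+02] 0.040028110399517584
```

View pics/w2.png

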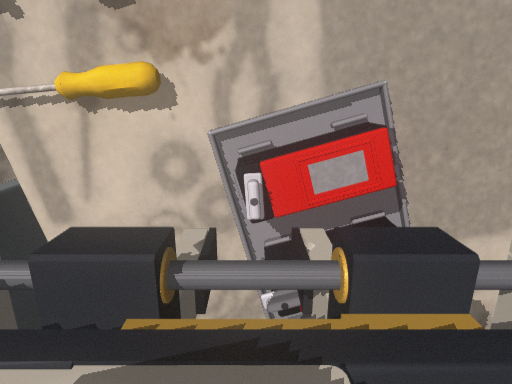

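The undone button is at (254,196), and its long axis is now vertical in the picture, so it is aligned with the gripper. I'll compute where that is.

Run:
```python
from h import *
o=ctrl.get_obs();K,E=cam("wrist",o)
print(cast(K,E,[[254,196],[254,174],[253,220]],.073).round(4),cast(K,E,[[283,303]],.073).round(4), E[:3,3])
print((np.linalg.inv(E)@np.r_[.498,.071,.07,1])[:3])
im=cv2.imread("pics/w1.png")
import pickle;K,E=cam("wrist",pickle.load(open("o1.pkl","rb")))
print(cast(K,E,[[158,208],[140,203],[176,213],[251,204],[346,203]],.072).round(4))
```

```text
[[0.4989 0.0718 0.073 ]
 [0.5036 0.0891 0.073 ]
 [0.4928 0.0524 0.073 ]] [[ 0.4978 -0.0298  0.073 ]] [0.5169427  0.14134759 0.31625809]
[-0.00033077  0.00278787  0.25679325]
[[ 0.4977  0.0675  0.072 ]
 [ 0.5032  0.0855  0.072 ]
 [ 0.4922  0.0493  0.072 ]
 [ 0.5016 -0.0286  0.072 ]
 [ 0.5023 -0.1262  0.072 ]]
```

Call:
apply_moves --targets '[{"travel": [0,0,40],"roll": 0,"jaw": 40},{"travel": [0,0,35],"roll": 0,"jaw": 40},{"travel": [0,0,15],"roll": 0,"jaw": 40},{"travel": [0,0,0],"roll": 0,"jaw": 2},{"travel": [0,0,0],"roll": 0,"jaw": 2},{"travel": [0,0,0],"roll": 0,"jaw": 2},{"travel": [0,0,0],"roll": 0,"jaw": 2},{"travel": [0,0,0],"roll": 0,"jaw": 2}]'

```text
clock: 4.6
tool_pos: [0.4987, 0.0707, 0.0898]
orientation: [179.9, -0.1, 74.7]
force: [-3.1, 1.5, 6.4]
opening: 0.0086
gripper_force: 29.9
```

Call:
apply_moves --targets '[{"travel": [0,0,0],"roll": 8.4,"jaw": 2},{"travel": [0,0,0],"roll": 8.4,"jaw": 2},{"travel": [0,0,0],"roll": 8.4,"jaw": 2},{"travel": [0,0,0],"roll": 8.4,"jaw": 2},{"travel": [0,0,0],"roll": 8.4,"jaw": 2},{"travel": [0,0,0],"roll": 8.4,"jaw": 2},{"travel": [0,0,0],"roll": 8.4,"jaw": 2},{"travel": [0,0,0],"roll": 8.4,"jaw": 2},{"travel": [0,0,0],"roll": 7.6,"jaw": 2},{"travel": [0,0,0],"roll": 0,"jaw": 2}]'

```text
clock: 5.6
tool_pos: [0.4993, 0.0704, 0.0898]
orientation: [-180.0, -0.1, -0.2]
force: [1.5, -2.6, 6.1]
opening: 0.0086
gripper_force: 29.9
```

Call:
apply_moves --targets '[{"travel": [0,0,0],"roll": 0,"jaw": 20},{"travel": [0,0,0],"roll": 0,"jaw": 24},{"travel": [0,0,0],"roll": 0,"jaw": 24},{"travel": [0,0,-40],"roll": 0,"jaw": 50},{"travel": [0,0,-40],"roll": 0,"jaw": 87},{"travel": [15,0,0],"roll": 0,"jaw": 87},{"travel": [0,0,0],"roll": 0,"jaw": 87},{"travel": [0,0,0],"roll": 0,"jaw": 87}]'

```text
clock: 6.4
tool_pos: [0.5124, 0.0702, 0.1678]
orientation: [180.0, 0.1, -0.1]
force: [-0.2, -0.2, -0.2]
opening: 0.0587
gripper_force: 0.0
```

Run:
```python
from h import *
o=ctrl.get_obs();im=ctrl.snapshot("wrist")[...,::-1];cv2.imwrite("pics/w3.png",im)
a=ctrl.snapshot("scene")[160:290,220:390,::-1]
cv2.imwrite("pics/w3.png",np.hstack([cv2.resize(im,(400,300)),cv2.resize(a,(392,300),interpolation=2)]))
print(o["clock"],o["tool_pos"],o["orientation"],o["opening"],o["force"],o["moment"])
```

```text
6.4 [0.51242155 0.07016049 0.1677709 ] [ 1.79982966e+02  9.03930790e-02 -9.81332034e-02] 0.05870041672694032 [-0.197466   -0.23118738 -0.18915379] [-0.05272217  0.02458909 -0.03131292]
```

View pics/w3.png

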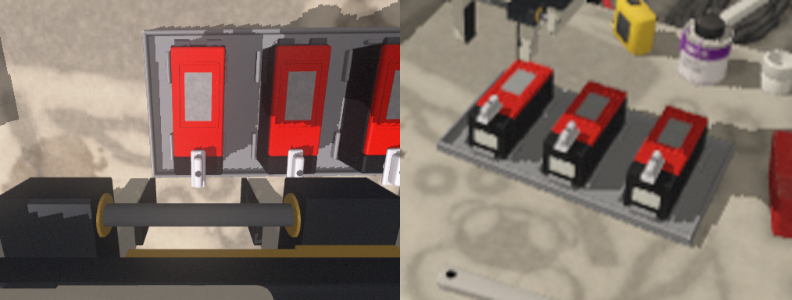

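All three buttons now lie along their cases (wrist crop: buttons at (197,168) and (295,163)). Now I'll grip the left case at mid length.

Call:
apply_moves --targets '[{"travel": [20,0,0],"roll": 0,"jaw": 87},{"travel": [21,0,0],"roll": 0,"jaw": 87},{"travel": [0,0,0],"roll": 0,"jaw": 87},{"travel": [0,0,40],"roll": 0,"jaw": 87},{"travel": [0,0,40],"roll": 0,"jaw": 87},{"travel": [0,0,30],"roll": 0,"jaw": 87},{"travel": [0,0,14],"roll": 0,"jaw": 87},{"travel": [0,0,0],"roll": 0,"jaw": 87},{"travel": [0,0,0],"roll": 0,"jaw": 87}]'

```text
clock: 7.4
tool_pos: [0.5538, 0.0702, 0.0445]
orientation: [180.0, 0.1, -0.1]
force: [0.0, -0.4, 0.1]
opening: 0.0872
gripper_force: 0.0
```

Call:
apply_moves --targets '[{"travel": [0,0,0],"roll": 0,"jaw": 44},{"travel": [0,0,0],"roll": 0,"jaw": 44},{"travel": [0,0,0],"roll": 0,"jaw": 44},{"travel": [0,0,0],"roll": 0,"jaw": 44},{"travel": [0,0,0],"roll": 0,"jaw": 44}]'

```text
clock: 7.9
tool_pos: [0.5543, 0.0703, 0.0449]
orientation: [-180.0, -0.0, -0.1]
force: [-0.5, 0.9, 0.8]
opening: 0.0525
gripper_force: 0.0
```

Call:
apply_moves --targets '[{"travel": [0,0,0],"roll": 0,"jaw": 44},{"travel": [0,0,0],"roll": 0,"jaw": 44},{"travel": [0,0,0],"roll": 0,"jaw": 44}]'

```text
clock: 8.2
tool_pos: [0.5543, 0.0703, 0.0449]
orientation: [-180.0, -0.0, -0.1]
force: [-1.6, -1.3, 5.0]
opening: 0.0515
gripper_force: 30.0
```

Call:
apply_moves --targets '[{"travel": [0,0,-5],"roll": 0,"jaw": 44},{"travel": [0,0,-20],"roll": 0,"jaw": 44},{"travel": [0,0,-40],"roll": 0,"jaw": 44},{"travel": [0,0,-40],"roll": 0,"jaw": 44},{"travel": [0,0,-40],"roll": 0,"jaw": 44},{"travel": [0,0,-30],"roll": 0,"jaw": 44},{"travel": [0,0,-15],"roll": 0,"jaw": 44},{"travel": [0,0,0],"roll": 0,"jaw": 44},{"travel": [0,0,0],"roll": 0,"jaw": 44},{"travel": [0,0,0],"roll": 0,"jaw": 44}]'

```text
clock: 9.2
tool_pos: [0.5531, 0.07, 0.2326]
orientation: [179.9, 0.2, -0.1]
force: [0.1, 0.6, -6.4]
opening: 0.0519
gripper_force: 30.0
```

```bash
cat > m.py <<'E'
from h import *
o=ctrl.get_obs();print(o["clock"],o["tool_pos"].round(4),np.round(o["orientation"],2),o["joint_pos"].round(1),o["opening"],np.round(o["force"],2),np.round(o["moment"],3))
E
python3 m.py
```

```text
9.2 [0.5531 0.07   0.2326] [ 1.7995e+02  1.9000e-01 -1.1000e-01] [ 27.3  10.3 -15.5  -0.  -64.4  62.6] 0.051917077267381914 [ 0.11  0.57 -6.36] [-0.042 -0.012  0.037]
```

Call:
apply_moves --targets '[{"travel": [50,0,0],"roll": 0,"jaw": 44},{"travel": [50,0,0],"roll": 0,"jaw": 44},{"travel": [40,0,0],"roll": 0,"jaw": 44},{"travel": [30,0,0],"roll": 0,"jaw": 44},{"travel": [20,0,0],"roll": 0,"jaw": 44},{"travel": [10,0,0],"roll": 0,"jaw": 44},{"travel": [0,0,0],"roll": 0,"jaw": 44},{"travel": [0,0,0],"roll": 0,"jaw": 44},{"travel": [0,0,0],"roll": 0,"jaw": 44},{"travel": [0,0,0],"roll": 0,"jaw": 44}]'

```text
clock: 10.2
tool_pos: [0.7536, 0.0702, 0.2352]
orientation: [-180.0, -0.0, -0.1]
force: [-0.6, -1.1, -4.3]
opening: 0.0516
gripper_force: 30.0
```

```bash
python3 m.py
```

```text
10.2 [0.7536 0.0702 0.2352] [-1.7999e+02 -2.0000e-02 -7.0000e-02] [ 20.   28.7  11.7  -0.  -73.   69.9] 0.0516205344113922 [-0.6  -1.1  -4.32] [ 0.002 -0.095 -0.015]
```

Call:
apply_moves --targets '[{"travel": [-50,0,0],"roll": 0,"jaw": 44},{"travel": [-50,0,0],"roll": 0,"jaw": 44},{"travel": [-40,0,0],"roll": 0,"jaw": 44},{"travel": [-30,0,0],"roll": 0,"jaw": 44},{"travel": [-20,0,0],"roll": 0,"jaw": 44},{"travel": [-10,0,0],"roll": 0,"jaw": 44},{"travel": [0,0,0],"roll": 0,"jaw": 44},{"travel": [0,0,0],"roll": 0,"jaw": 44},{"travel": [0,0,0],"roll": 0,"jaw": 44},{"travel": [0,0,0],"roll": 0,"jaw": 44}]'

```text
clock: 11.2
tool_pos: [0.5548, 0.0703, 0.2342]
orientation: [180.0, 0.0, -0.1]
force: [0.6, -0.5, -4.8]
opening: 0.0515
gripper_force: 30.0
```

```bash
python3 m.py
```

```text
11.2 [0.5548 0.0703 0.2342] [ 1.7998e+02  3.0000e-02 -1.1000e-01] [ 27.3  10.3 -15.3   0.  -64.4  62.6] 0.051486346984978254 [ 0.57 -0.54 -4.82] [-0.007 -0.    -0.018]
```

```bash
cat > avg.py <<'E'
from h import *
f=[]
for i in range(8):
    o=ctrl.get_obs();f.append(np.r_[o["force"],o["moment"]]);ctrl.snapshot("side")
f=np.array(f);print(o["clock"],"mean",f.mean(0).round(3),"std",f.std(0).round(3),o["tool_pos"].round(4))
E
python3 avg.py
```

```text
11.55 mean [ 2.140e-01 -2.000e-03 -4.521e+00 -2.100e-02  1.800e-02 -1.100e-02] std [0.589 0.296 0.271 0.03  0.04  0.039] [0.5543 0.0703 0.2344]
```

Call:
apply_moves --targets '[{"travel": [50,0,0],"roll": 0,"jaw": 44},{"travel": [50,0,0],"roll": 0,"jaw": 44},{"travel": [40,0,0],"roll": 0,"jaw": 44},{"travel": [30,0,0],"roll": 0,"jaw": 44},{"travel": [20,0,0],"roll": 0,"jaw": 44},{"travel": [10,0,0],"roll": 0,"jaw": 44},{"travel": [0,0,0],"roll": 0,"jaw": 44},{"travel": [0,0,0],"roll": 0,"jaw": 44}]'

```text
clock: 12.4
tool_pos: [0.7536, 0.07, 0.2342]
orientation: [180.0, 0.1, -0.1]
force: [-0.7, -0.5, -5.2]
opening: 0.0518
gripper_force: 30.0
```

```bash
python3 avg.py
```

```text
12.75 mean [-0.241 -0.009 -4.753 -0.019 -0.082 -0.005] std [0.408 0.507 0.4   0.012 0.042 0.034] [0.7539 0.0702 0.2352]
```

Call:
apply_moves --targets '[{"travel": [-5,0,0],"roll": 0,"jaw": 44},{"travel": [-10,0,0],"roll": 0,"jaw": 44},{"travel": [-15,0,0],"roll": 0,"jaw": 44},{"travel": [-20,0,0],"roll": 0,"jaw": 44},{"travel": [-25,0,0],"roll": 0,"jaw": 44},{"travel": [-25,0,0],"roll": 0,"jaw": 44},{"travel": [-25,0,0],"roll": 0,"jaw": 44}]'

```text
clock: 13.5
tool_pos: [0.6274, 0.07, 0.2347]
orientation: [-180.0, -0.0, -0.1]
force: [-0.8, 0.0, -3.9]
opening: 0.0517
gripper_force: 30.0
```

Call:
apply_moves --targets '[{"travel": [-25,0,0],"roll": 0,"jaw": 44},{"travel": [-20,0,0],"roll": 0,"jaw": 44},{"travel": [-15,0,0],"roll": 0,"jaw": 44},{"travel": [-10,0,0],"roll": 0,"jaw": 44},{"travel": [-5,0,0],"roll": 0,"jaw": 44},{"travel": [0,0,0],"roll": 0,"jaw": 44},{"travel": [0,0,0],"roll": 0,"jaw": 44},{"travel": [0,0,0],"roll": 0,"jaw": 44}]'

```text
clock: 14.3
tool_pos: [0.5547, 0.0703, 0.2344]
orientation: [180.0, 0.0, -0.1]
force: [0.6, 0.2, -4.2]
opening: 0.0518
gripper_force: 30.0
```

```bash
python3 avg.py
```

```text
14.65 mean [ 0.152  0.057 -4.695 -0.028 -0.106 -0.012] std [0.31  0.347 0.376 0.017 0.023 0.031] [0.5543 0.0703 0.2344]
```

Call:
apply_moves --targets '[{"travel": [10,0,0],"roll": 0,"jaw": 44},{"travel": [20,0,0],"roll": 0,"jaw": 44},{"travel": [30,0,0],"roll": 0,"jaw": 44},{"travel": [40,0,0],"roll": 0,"jaw": 44},{"travel": [50,0,0],"roll": 0,"jaw": 44},{"travel": [0,0,0],"roll": 0,"jaw": 44},{"travel": [0,0,0],"roll": 0,"jaw": 44},{"travel": [0,0,0],"roll": 0,"jaw": 44},{"travel": [0,0,0],"roll": 0,"jaw": 44}]'

```text
clock: 15.6
tool_pos: [0.7036, 0.0701, 0.2353]
orientation: [-180.0, -0.0, -0.1]
force: [-0.8, 0.8, -4.4]
opening: 0.0518
gripper_force: 30.0
```

```bash
python3 avg.py
python3 - <<'E'
from h import *
im=ctrl.snapshot("wrist")[...,::-1];a=ctrl.snapshot("side")[...,::-1]
cv2.imwrite("pics/w4.png",np.hstack([cv2.resize(im,(400,300)),cv2.resize(a,(400,300))]))
E
```

```text
15.95 mean [-0.289  0.336 -4.934 -0.014  0.029  0.005] std [0.442 0.383 0.426 0.019 0.029 0.042] [0.704  0.0702 0.2351]
```

View pics/w4.png

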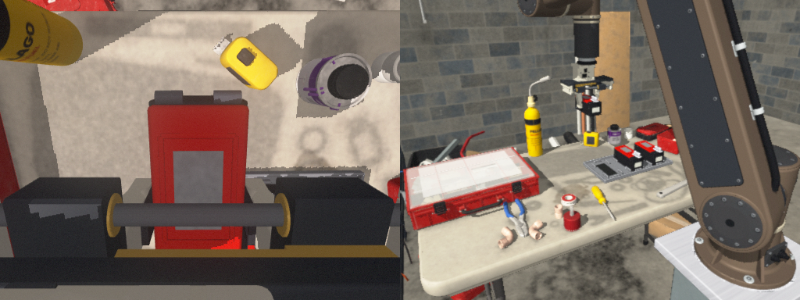

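The picture shows the left case held level with its lid shut, clear of the tape measure and primer tin. The other two cases are still in their slots. The balance moment switched repeatably between about -0.10 and +0.02 N m, depending on which way the case was jerked, so its part is loose. One check that it didn't slip in the grip (hinge edge at about (262,131) full size), then I'll hand in.

Run:
```python
from h import *
o=ctrl.get_obs();K,E=cam("wrist",o)
d=cast(K,E,[[256,133]],o["tool_pos"][2]+.013)[0]-o["tool_pos"];print(d.round(4),np.abs(o["qvel"]).max(),o["gripper_force"])
if abs(d[0]-.064)<.010: print(ctrl.close_job())
```

```text
[ 0.0616 -0.0023  0.013 ] 0.16015578549932544 29.997124671936035
the job is handed in; nothing more can be done
None
```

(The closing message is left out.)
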